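# Load a rubber mould into the warming cabinet through its gravity flap

### The job

Load the rubber mould that lies on the loading shelf of the low warming cabinet: with the fingertips push it along the shelf into the cabinet's mouth, so that it pushes the hanging flap open, and on through until it runs down the roller chute behind to the back wall; then draw the fingers back out so that the flap falls fully shut. Only push: do not pinch, lift or tip the mould, and leave the other things where they are.

Things in the scene. Friction and masses are not known exactly. Their poses are not given: they have to be found in the camera images.
- mould: rubber mould, a plain block 50 (x) x 76 (y) x 24 (z) mm with a parting line, 0.08 to 0.17 kg, lying flat on the loading shelf. Origin: centre of its underside. At the start its x axis is within 0.4 rad of the cabinet's and its middle 80 to 110 mm in front of the flap, up to 40 mm to either side. Once its middle is some 15 mm past the shelf's edge it runs down the rollers by itself.
- warmer: low grey fixed cabinet, 92 mm high. Origin on the counter, middle of the mouth, under the flap's hinge; x points in, y left. Loading shelf 28 mm high, x -150 to +22, y +-90; from its edge free rollers slope down at 0.23 rad to the back wall at x 105. Mouth: y +-50, 54 high above the shelf. Feed lips 26 high flare forward to x -34, y +-67. Knob panel right of the mouth, to y -115.
- flap (a joint): sheet metal flap (96 wide, 0.045 kg) that closes the mouth, hung on a pin at its top edge 84 mm above the counter. Value: 0 hanging shut, grows as its lower edge swings inward, stop at 1.45 rad; it cannot swing outward. Under 1 N opens it; it falls shut by itself unless something under it holds it up.
- flap_edge (a point): middle of the flap's lower edge, 50 mm from the pin, 6 mm above the shelf when shut
- flux_jar: small jar with black lid, 41 across, 48 high, to be left; stands on the counter in front of the knob panel, beside the loading shelf. Origin: centre of its underside.
- loupe: folding loupe, shut, 26 x 35 x 14 mm, to be left; lies close beside the cabinet's left wall. Origin: centre of its underside.
- sorting_tray: small white tray 50 x 75 x 10 mm, to be left; on the counter left of the work. Origin: centre of its underside.

How it is judged:
On the way:
1. the mould has pushed the flap open and is in the mouth (value of joint flap above 0.25 rad and x of mould in the frame of warmer above -0.015 m), for 0.05 s.
At the end, for the whole second after the job is handed in: The mould lies at rest on the roller chute at the back of the cabinet, not on its edge (middle 60 to 100 mm behind the hinge line, underside under 24 mm above the counter, tilt under 0.4 rad), and the flap hangs shut to within 0.05 rad (x of mould in the frame of warmer between 0.06 and 0.1 m and y of mould in the frame of warmer between -0.03 and 0.03 m and height (world z) of mould below 0.024 m and angle between mould's own z axis and vertical below 0.4 rad and linear speed of mould below 0.01 m/s and value of joint flap below 0.05 rad and velocity of joint flap between -0.1 and 0.1 rad/s); the robot touches nothing.
It fails at once if the mould is lifted (underside over 12 mm above the shelf) or tipped by over 0.45 rad (height (world z) of mould above 0.04 m or angle between mould's own z axis and vertical above 0.45 rad).
It fails at once if the fingers straddle the mould to pinch it (x of the grasp point in the frame of mould between -0.022 and 0.022 m and y of the grasp point in the frame of mould between -0.034 and 0.034 m and z of the grasp point in the frame of mould below 0.036 m).
It fails at once if a bystander is shifted by more than 20 mm (distance of any of flux_jar, loupe, sorting_tray from where it was at the start of the episode above 0.02 m).
It also fails if it takes over 45 s, if anything falls off the work surface, if the arm or the gripper's body presses on something with over 40 N, if the wrist force passes 120 N, or if a joint passes its speed limit or range.

### The arm

A 6-joint arm with a two-finger parallel gripper is mounted at the origin on a cart in front of the work surface, level with it; the furniture and walls round the work are solid. World frame = base frame: x ahead of the robot, y to its left, z up, the work surface at z = 0. Lengths are in m, angles in rad, forces in N, time in s.
With the tool pointing down it reaches from about 0.275 to 0.825 m from the base axis. Payload 4.9 kg.
Tool frame: the origin (TCP) lies at the centre of the arm's flange, where the gripper is bolted on; the fingertips stand 173 mm ahead of it and the grasp point (between the pads) lies 155 mm ahead of it; z points along the fingers, y is the line along which they close (so a half turn about z gives the same grasp; the last joint's range is limited). The gripper opens to 85 mm and grips with 20 to 120 N. Pads are 22 mm wide; open, the fingers measure 114 mm over their backs; the gripper's body (76 mm by 85 mm) begins 54 mm behind the grasp point. The pads swing forward as they close: fully open they stand 13 mm farther back than shut.
Start: joints at [-1.357, 0.326, -0.193, 1.052, 0, 1.437], TCP at [0.187, -0.517, 0.405] pointing down, gripper open.
Joint ranges: [-2.65, 2.65], [-0.97, 1.79], [-1.3, 1.35], [-1.93, 2.1], [-1.47, 1.37], [-3.14, 3.14]. Speed limits (rad/s): [2.57, 2.57, 3.14, 3.14, 3.14, 3.14].

### API

Orientations are given as a unit quaternion [x, y, z, w].
In Python, from workcell import bot, vision gives the robot as it stands.
- The arm moves only by the tool step_arm, never from a script. Its argument "moves" is one flat list of numbers, 7 for each row, row after row: the finger opening in m, from 0 to 0.0854, then the shift along the tool's x, y, z in m, then the turn, a rotation vector about the tool's x, y, z in degrees. In form: [gripper, dx, dy, dz, ax, ay, az, gripper, dx, dy, dz, ax, ay, az, ...]. A call has 1 to 20 rows; each row shifts and turns the commanded pose from where the row before left it, along the tool's axes as they then stand; what a row does not reach is not made up. A row lasts 1/10 s, in which the tool goes at most 50 mm and 8.59 degrees, less where a joint would pass 70% of its speed; a pose out of reach is approached as far as the arm can. A call is refused whole if a number of a shift passes 0.05 or a number of a turn 8.59, either way. A call with a gripper value outside its range is refused whole. The fingers move at their own pace and stop on an object; "force" is the grip in N (left out, the last holds). Time passes only in rows, so rows that do not move let the fingers close. It gives the time, the measured TCP pose, the force, the opening and the grip force at its end, in the units of the state.
- bot.get_obs(): the state, without advancing time (a new reading comes with each control period).
- vision.capture(name): name is "side" or "top"; returns the picture (384x512x3 uint8, red, green, blue); there is no depth.
- vision.calibration(name): a dict with "camera_matrix" (3x3 intrinsics, pixels), "cam_to_world" (4x4, takes a point from camera to world coordinates). Camera axes: x right, y up, looking along -z (the intrinsics and any distortion apply to the point x, -y, -z); pixel columns grow to the right and rows downward; lengths in m; the calibration is good to about 2 mm. A picture is of the moment at which its call begins. calibration takes no time and is no camera call.
- bot.job_done(): hands the job in; it is judged then, once.
The state is a dict: "clock": time; "joint_pos": joint angles; "joint_velocities": joint speeds; "joint_efforts": joint torques, N m; "tool_pos": TCP position; "tool_rot": TCP orientation; "ft_force": force on the tool from outside, world axes, zero at the start; "torque": the same for the moment, N m; "finger_gap": opening from 0.0 (shut) to 1.0 (fully open); "grip_force": force on a finger pad.
Only numpy, scipy, OpenCV 4.12 (cv2) and the standard library are available. Lean on these libraries where they do the work, as an engineer would, in place of code of your own. Each camera call takes 0.05 s, during which the arm holds its last target. There are 200 camera calls.

## Working session

There is one attempt and no reset: what is moved stays moved. The work goes in short steps, Python scripts to look and compute and a tool call to move; the robot and the scene stay as the last step left them, time stands still between calls to the robot, and variables do not carry over. Pictures are saved under pics/ and viewed, at most 10 in all, crops included, and the job is handed in when it is done.

Besides the shell and the picture viewer there is one more tool, called after "Call:" as name(argument=value, ...) on one line, values as JSON. step_arm: Moves the arm, as the interface text tells. Its arguments: {"type":"object","properties":{"moves":{"type":"array","items":{"type":"number"}},"force":{"type":"number"}},"required":["moves"]}

```bash
mkdir -p pics; ls; python3 - <<'E'
from workcell import bot, vision
import cv2
for n in("top","side"):
    im=vision.capture(n); cv2.imwrite(f"pics/{n}0.png",im[:,:,::-1]); c=vision.calibration(n); print(n,c["camera_matrix"],c["cam_to_world"],[k for k in c])
o=bot.get_obs(); print(o["tool_pos"],o["tool_rot"],o["clock"],o["finger_gap"])
E
```

```text
pics
top [[399.98930767   0.         254.63015903]
 [  0.         399.98930767 184.0854848 ]
 [  0.           0.           1.        ]] [[ 0.02821729  0.99119711 -0.1293525   0.40178681]
 [-0.99921483  0.03156962  0.02393906  0.34313894]
 [ 0.02781193  0.12857544  0.99130967  0.91449426]
 [ 0.          0.          0.          1.        ]] ['camera_matrix', 'cam_to_world']
side [[472.32146867   0.         244.76609077]
 [  0.         472.32146867 196.18706265]
 [  0.           0.           1.        ]] [[-0.90856265  0.23163084 -0.34765078  0.24117122]
 [-0.41759907 -0.48132852  0.77067105  0.97686159]
 [ 0.01117694  0.84538158  0.53404594  0.54576785]
 [ 0.          0.          0.          1.        ]] ['camera_matrix', 'cam_to_world']
[ 0.18740357 -0.51683637  0.40397021] [ 9.84919925e-01  1.73009103e-01 -2.69272179e-05 -7.69011914e-04] 0.1 1.001786791700387
```

View pics/top0.png

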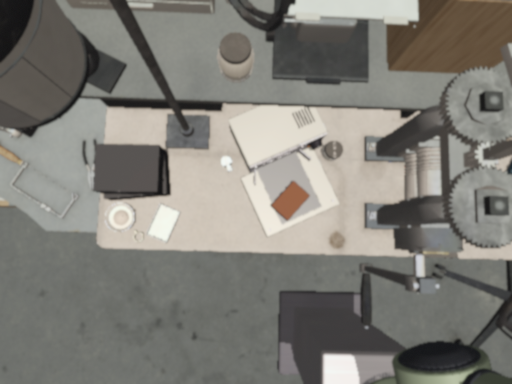

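View pics/side0.png

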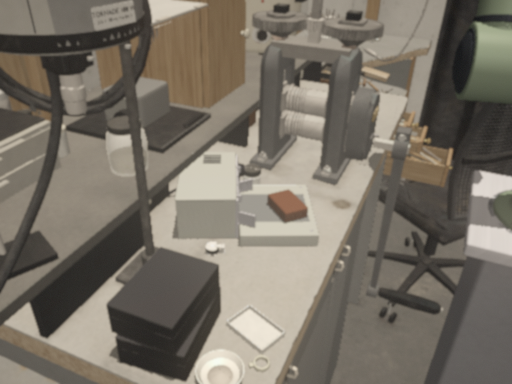

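The top view shows the mould at about (291,200). The shelf's front corners are near (267,235) and (338,205), and the cabinet roof runs from (229,122) to (326,135). The jar is at (332,150), the loupe at (227,162) and the tray at (164,223).

```bash
cat > h.py <<'E'
import numpy as np, cv2
from workcell import bot, vision
def ray(n,p,z):
    c=vision.calibration(n);K=np.array(c["camera_matrix"]);T=np.array(c["cam_to_world"])
    p=np.atleast_2d(p).astype(float)
    d=np.c_[(p[:,0]-K[0,2])/K[0,0],-(p[:,1]-K[1,2])/K[1,1],-np.ones(len(p))]@T[:3,:3].T
    o=T[:3,3]; return o+d*((z-o[2])/d[:,2])[:,None]
def mould(n):
    im=vision.capture(n).astype(int); r,g,b=im[...,0],im[...,1],im[...,2]
    m=((r-b>40)&(r-g>28)).astype(np.uint8)
    if n=="top": m[:100]=0;m[250:]=0;m[:,:220]=0;m[:,345:]=0
    else: m[:170]=0;m[260:]=0;m[:,:180]=0;m[:,330:]=0
    cs,_=cv2.findContours(m,0,2); return im.astype(np.uint8),max(cs,key=cv2.contourArea)
E
python3 - <<'E'
from h import *
im,c=mould("top"); r=cv2.minAreaRect(c); print(r,cv2.contourArea(c)); b=cv2.boxPoints(r); w=ray("top",b,.045);print(w.round(3),w.mean(0))
print(np.linalg.norm(np.diff(w,axis=0),axis=1))
a=im[95:245,215:350][:,:,::-1]; cv2.imwrite("pics/c.png",cv2.resize(a,None,fx=4,fy=4,interpolation=2)[:600])
E
```

```text
((289.8896484375, 200.1241455078125), (21.924007415771484, 33.21819305419922), 41.633541107177734) 684.0
[[0.47  0.286 0.045]
 [0.526 0.239 0.045]
 [0.495 0.202 0.045]
 [0.439 0.25  0.045]] [0.48250664 0.24396241 0.045     ]
[0.07350006 0.04798869 0.07323911]
```

View pics/c.png

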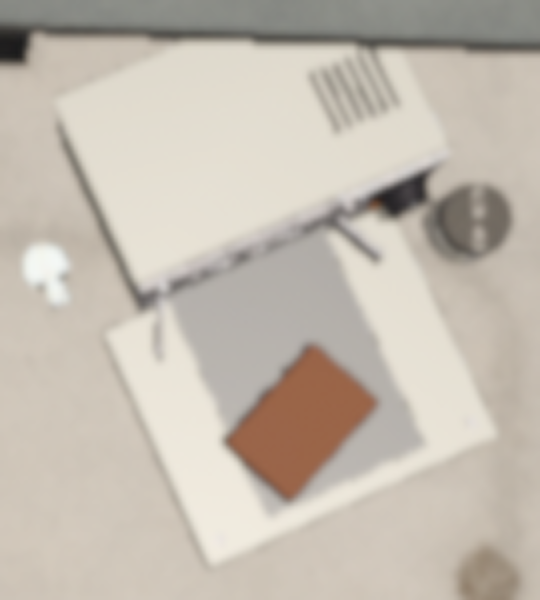

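```bash
python3 - <<'E'
from h import *
f=lambda p:np.array(p)/4-.375+[215,95]
P=ray("top",f([[212,565],[497,436],[105,335]]),.028); print(P.round(4)); fl,fr,bl=P
y=(fl-fr)[:2];print("w",np.linalg.norm(y)); y/=np.linalg.norm(y); x=np.array([y[1],-y[0]]); yaw=np.arctan2(x[1],x[0])
print("left edge dir",(bl-fl)[:2]@np.c_[x,y], "yaw",yaw)
o=(fl+fr)[:2]/2+.15*x; print("origin",o)
R=np.c_[x,y]
roof=ray("top",f([[55,102],[145,292],[450,152]]),.092)[:,:2]; print("roof in cab",(roof-o)@R)
im,c=mould("top"); b=ray("top",cv2.boxPoints(cv2.minAreaRect(c)),.052)[:,:2]; print("mould corners cab",((b-o)@R).round(4),((b.mean(0)-o)@R))
d=b[1]-b[0]; e=b[3]-b[0]; print("edge angs rel",np.degrees([np.arctan2(d[1],d[0])-yaw,np.arctan2(e[1],e[0])-yaw]))
im,c=mould("side"); cv2.imwrite("pics/s.png",cv2.resize(im[140:260,160:330,::-1],None,fx=4,fy=4,interpolation=2))
# side check front corners
for n,p in (("jar",[332,148]),("loupe",[227,162])): print(n,((ray("top",p,.03 if n=="jar" else .01)[:,:2]-o)@R))
E
```

```text
[[0.4035 0.2899 0.028 ]
 [0.4794 0.1322 0.028 ]
 [0.5294 0.3529 0.028 ]]
w 0.17499357990935593
left edge dir [0.14073594 0.00210176] yaw 0.44898455470556475
origin [0.57659861 0.27617413]
roof in cab [[ 0.10661473  0.06680052]
 [-0.00559293  0.06475294]
 [-0.00222186 -0.11381401]]
mould corners cab [[-0.0923  0.0557]
 [-0.0624 -0.0108]
 [-0.106  -0.0301]
 [-0.1353  0.0364]] [-0.09898676  0.01282291]
edge angs rel [ -65.85192933 -155.80397061]
jar [[-0.02950489 -0.12746528]]
loupe [[0.04072043 0.10238844]]
```

View pics/s.png

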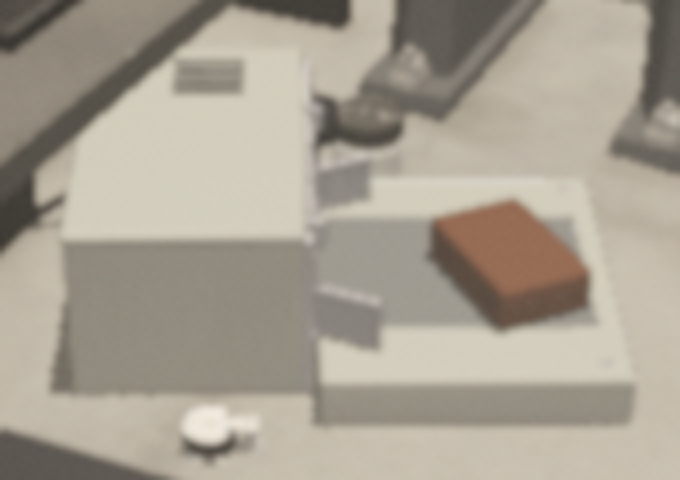

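The mould sits at cabinet (-0.099, 0.013) with a yaw of about +24°. The cabinet yaw is 0.449 rad, and the flap behind the lips is clear. Next I'll check how tall the rolling mill is, because the arm has to swing past it.

```bash
python3 - <<'E'
from h import *
# two-view: gear hubs top (490,100) & (496,205); side hubs (283,5),(353,5)
def o(n): return np.array(vision.calibration(n)["cam_to_world"])[:3,3]
for a in ([490,100],[496,205]):
  for b in ([283,5],[353,5]):
    p=o("top");q=o("side");u=ray("top",a,0)[0]-p;v=ray("side",b,0)[0]-q
    s=np.linalg.lstsq(np.c_[u,-v],q-p,rcond=None)[0];A=p+s[0]*u;B=q+s[1]*v
    print(a,b,((A+B)/2).round(3),np.linalg.norm(A-B).round(3))
E
```

```text
[490, 100] [283, 5] [ 0.608 -0.014  0.357] 0.004
[490, 100] [353, 5] [0.524 0.007 0.388] 0.141
[496, 205] [283, 5] [0.516 0.033 0.38 ] 0.138
[496, 205] [353, 5] [ 0.456 -0.005  0.371] 0.003
```

```bash
python3 - <<'E'
from h import *
def o(n): return np.array(vision.calibration(n)["cam_to_world"])[:3,3]
def tri(a,b):
    p=o("top");q=o("side");u=ray("top",a,0)[0]-p;v=ray("side",b,0)[0]-q
    s=np.linalg.lstsq(np.c_[u,-v],q-p,rcond=None)[0];A=p+s[0]*u;B=q+s[1]*v
    return ((A+B)/2).round(3),np.linalg.norm(A-B).round(3)
print("hub",tri([420,287],[400,143]),"handle",tri([366,318],[435,304]),"h2",tri([366,285],[380,290]),"green",tri([445,370],[490,60]))
print("pole",tri([187,130],[140,262]))
print(ray("top",[[445,352],[403,360]],.3))
a=cv2.resize(vision.capture("side")[60:330,330:512,::-1],None,fx=2.2,fy=2.2)
b=cv2.resize(vision.capture("top")[200:384,330:512,::-1],None,fx=2.2,fy=2.2)
h=np.zeros((a.shape[0],a.shape[1]+b.shape[1],3),np.uint8);h[:,:a.shape[1]]=a;h[:b.shape[0],a.shape[1]:]=b
h=cv2.resize(h,(800,int(h.shape[0]*800/h.shape[1])));print(h.shape);cv2.imwrite("pics/k.png",h)
E
```

```text
hub (array([ 0.314, -0.014,  0.098]), np.float64(0.009)) handle (array([ 0.159, -0.041, -0.342]), np.float64(0.01)) h2 (array([ 0.278, -0.035, -0.339]), np.float64(0.032)) green (array([0.204, 0.039, 0.306]), np.float64(0.022))
pole (array([0.647, 0.484, 0.019]), np.float64(0.018))
[[0.23904881 0.03783806 0.3       ]
 [0.22641415 0.10122031 0.3       ]]
(594, 800, 3)
```

View pics/k.png

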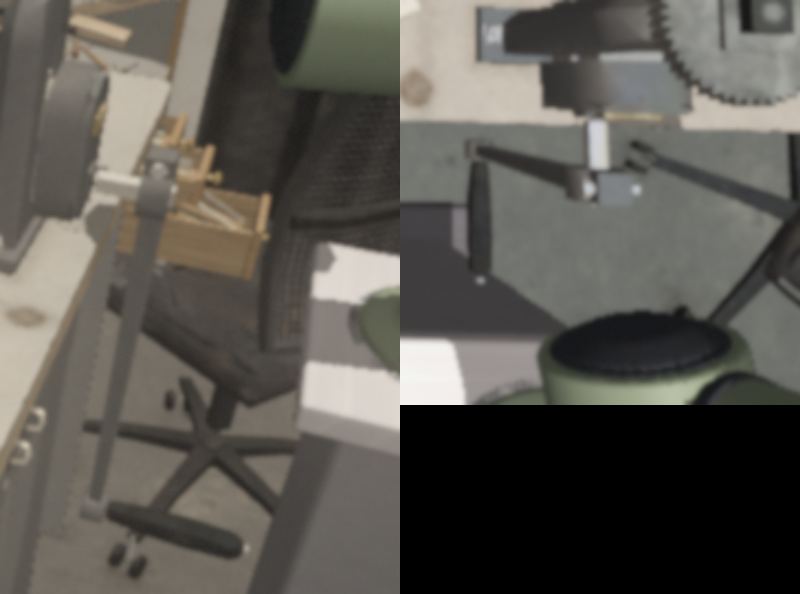

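The crank is low (z at or below 0.1) and the mill tops out near z 0.37. I'll swing over it at z 0.62 and r 0.40, turning the last joint towards 0. This script works out the rows.

```bash
cat > plan.py <<'E'
from h import *
from scipy.spatial.transform import Rotation as R
def rows(targets):
    """targets: list of (pos, Rotation); prints rows of shift mm/turn deg in tool frame from measured pose"""
    o=bot.get_obs(); p=np.array(o["tool_pos"]); q=R.from_quat(o["tool_rot"])
    for P,Q in targets:
        d=q.inv().apply(P-p); t=(q.inv()*Q).as_rotvec(degrees=True)
        print(d.round(3).tolist(),t.round(1).tolist()); p=p+q.apply(d.round(3)); q=q*R.from_rotvec(t.round(1),degrees=True)
down=lambda yaw:R.from_euler("z",yaw,degrees=True)*R.from_euler("x",180,degrees=True)
E
python3 - <<'E'
from plan import *
o=bot.get_obs();p0=np.array(o["tool_pos"]);T=[]
for i in range(1,6):
    r=.55+(.42-.55)*i/5;a=np.radians(-70);T.append((np.array([r*np.cos(a),r*np.sin(a),p0[2]+.218*i/5]),down(20+8.4*i)))
for i in range(1,18):
    a=np.radians(-70+95.7*i/17);r=.42-.02*i/17;T.append((np.array([r*np.cos(a),r*np.sin(a),p0[2]+.218]),down(62+(205.7-62)*i/17)))
rows(T)
E
```

```text
[0.001, -0.026, -0.044] [-0.0, -0.0, -8.5]
[0.003, -0.026, -0.043] [-0.0, -0.0, -8.4]
[0.008, -0.025, -0.044] [-0.0, -0.0, -8.4]
[0.011, -0.023, -0.043] [-0.0, -0.0, -8.4]
[0.014, -0.022, -0.044] [-0.0, -0.0, -8.4]
[0.033, 0.025, 0.0] [-0.0, -0.0, -8.4]
[0.031, 0.027, 0.0] [-0.0, -0.0, -8.5]
[0.03, 0.028, 0.0] [-0.0, -0.0, -8.4]
[0.029, 0.029, 0.0] [-0.0, -0.0, -8.5]
[0.026, 0.031, 0.0] [-0.0, -0.0, -8.4]
[0.026, 0.032, 0.0] [0.0, -0.0, -8.5]
[0.023, 0.033, 0.0] [0.0, -0.0, -8.4]
[0.022, 0.034, 0.0] [0.0, -0.0, -8.5]
[0.02, 0.035, 0.0] [0.0, -0.0, -8.4]
[0.018, 0.036, 0.0] [0.0, -0.0, -8.5]
[0.017, 0.036, 0.0] [0.0, -0.0, -8.5]
[0.014, 0.037, 0.0] [0.0, -0.0, -8.4]
[0.013, 0.038, 0.0] [0.0, -0.0, -8.5]
[0.011, 0.038, 0.0] [0.0, -0.0, -8.4]
[0.009, 0.039, 0.0] [0.0, -0.0, -8.5]
[0.007, 0.039, 0.0] [0.0, 0.0, -8.4]
[0.005, 0.039, 0.0] [0.0, 0.0, -8.5]
```

Call:
step_arm(moves=[0.04,0.001,-0.026,-0.044,0,0,-8.5,0.04,0.003,-0.026,-0.044,0,0,-8.4,0.04,0.008,-0.025,-0.044,0,0,-8.4,0.04,0.011,-0.023,-0.044,0,0,-8.4,0.04,0.014,-0.022,-0.044,0,0,-8.4,0.04,0,0,0,0,0,0])

```text
clock: 0.95
tool_pos: [0.1437, -0.3952, 0.6262]
tool_rot: [0.857, 0.516, -0.002, 0.005]
ft_force: [0.1, -0.8, -0.4]
finger_gap: 0.469
grip_force: 0.0
```

Call:
step_arm(moves=[0.04,0.033,0.025,0,0,0,-8.4,0.04,0.031,0.027,0,0,0,-8.5,0.04,0.03,0.028,0,0,0,-8.4,0.04,0.029,0.029,0,0,0,-8.5,0.04,0.026,0.031,0,0,0,-8.4,0.04,0.026,0.032,0,0,0,-8.5,0.04,0.023,0.033,0,0,0,-8.4,0.04,0.022,0.034,0,0,0,-8.5,0.04,0.02,0.035,0,0,0,-8.4,0.04,0.018,0.036,0,0,0,-8.5,0.04,0.017,0.036,0,0,0,-8.5,0.04,0.014,0.037,0,0,0,-8.4,0.04,0.013,0.038,0,0,0,-8.5,0.04,0.011,0.038,0,0,0,-8.4,0.04,0.009,0.039,0,0,0,-8.5,0.04,0.007,0.039,0,0,0,-8.4,0.04,0.005,0.039,0,0,0,-8.5,0.04,0,0,0,0,0,0])

```text
clock: 2.75
tool_pos: [0.3595, 0.1741, 0.6196]
tool_rot: [-0.226, 0.974, 0.001, -0.0]
ft_force: [1.3, 0.3, -0.5]
finger_gap: 0.469
grip_force: 0.0
```

```bash
cat >> plan.py <<'E'
YAW=.449;O=np.array([.5766,.2762]);C=np.array([[np.cos(YAW),-np.sin(YAW)],[np.sin(YAW),np.cos(YAW)]])
def tcp(x,y,z,tilt=40,dyaw=0):
    """TCP pose putting fingertip axis end at cabinet x,y and world z"""
    Q=down(np.degrees(YAW)+180+dyaw)*R.from_euler("y",-tilt,degrees=True)
    T=np.r_[O+C@[x,y],z]; return T-.173*Q.as_matrix()[:,2],Q
def where():
    o=bot.get_obs();q=R.from_quat(o["tool_rot"]).as_matrix();T=np.array(o["tool_pos"])+.173*q[:,2]
    print("tip cab",(C.T@(T[:2]-O)).round(4),"z",T[2].round(4),"joints",np.round(o["joint_pos"],2),"F",np.round(o["ft_force"],1))
E
python3 - <<'E'
from plan import *
o=bot.get_obs();p=np.array(o["tool_pos"]);P,Q=tcp(-.175,.012,.09);q0=R.from_quat(o["tool_rot"])
print(P,Q.as_matrix()[:,2])
rv=(q0.inv()*Q).as_rotvec();T=[]
for i in range(1,10): T.append((p+(P-p)*i/9,q0*R.from_rotvec(rv*min(1,i/5))))
rows(T)
E
```

```text
[0.31355687 0.16278023 0.22252569] [ 0.57907554  0.27901152 -0.76604444]
[0.005, 0.001, 0.044] [0.0, -8.0, 0.1]
[0.011, 0.001, 0.043] [0.1, -8.0, 0.1]
[0.017, 0.001, 0.041] [0.0, -8.0, 0.0]
[0.023, 0.001, 0.038] [0.1, -8.0, 0.1]
[0.028, 0.001, 0.035] [0.0, -8.0, 0.1]
[0.032, 0.001, 0.03] [0.0, -0.0, -0.0]
[0.032, 0.002, 0.031] [0.0, -0.0, -0.0]
[0.033, 0.001, 0.03] [0.0, -0.0, -0.0]
[0.032, 0.001, 0.031] [0.0, -0.0, -0.0]
```

Call:
step_arm(moves=[0.04,0.005,0.001,0.044,0,-8,0.1,0.04,0.011,0.001,0.043,0.1,-8,0.1,0.04,0.017,0.001,0.041,0,-8,0,0.04,0.023,0.001,0.038,0.1,-8,0.1,0.04,0.028,0.001,0.035,0,-8,0.1,0.04,0.032,0.001,0.03,0,0,0,0.04,0.032,0.002,0.031,0,0,0,0.04,0.033,0.001,0.03,0,0,0,0.04,0.032,0.001,0.031,0,0,0,0.04,0,0,0,0,0,0])

```text
clock: 3.75
tool_pos: [0.2946, 0.1494, 0.2545]
tool_rot: [-0.208, 0.936, 0.063, 0.276]
ft_force: [-0.8, 0.1, -1.6]
finger_gap: 0.47
grip_force: 0.0
```

```bash
python3 - <<'E'
from plan import *
where()
a=cv2.resize(vision.capture("side")[90:260,180:400,::-1],None,fx=1.8,fy=1.8,interpolation=2)
b=cv2.resize(vision.capture("top")[100:270,220:440,::-1],None,fx=1.8,fy=1.8,interpolation=2)
cv2.imwrite("pics/m.png",np.hstack([a,b]))
# expected tip pixel in side
for z in (.09,.078): 
  pass
rows([tcp(-.175,.012,.040)])
E
```

```text
tip cab [-0.2151  0.0077] z 0.1093 joints [ 0.19 -0.02 -1.26 -0.22  0.14 -0.21] F [-0.8  0.1 -1.6]
[0.033, 0.005, 0.083] [-0.3, -6.5, -0.5]
```

View pics/m.png

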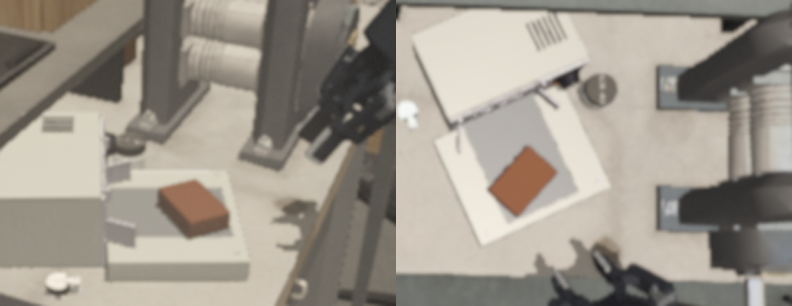

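The tool is tilted about 33°, held back by joint 3's fold limit. The left fingertip shows at about (309,252) in the top view and (357,177) in the side view. I'll start with less tilt and check the tip calibration.

```bash
python3 - <<'E'
from plan import *
def o(n): return np.array(vision.calibration(n)["cam_to_world"])[:3,3]
def tri(a,b):
    p=o("top");q=o("side");u=ray("top",a,0)[0]-p;v=ray("side",b,0)[0]-q
    s=np.linalg.lstsq(np.c_[u,-v],q-p,rcond=None)[0];A=p+s[0]*u;B=q+s[1]*v
    m=(A+B)/2;return (C.T@(m[:2]-O)).round(3),m[2].round(3),np.linalg.norm(A-B).round(3)
print(tri([308.5,252],[357,177]),tri([331,240],[350,166]))
ob=bot.get_obs();p=np.array(ob["tool_pos"]);q0=R.from_quat(ob["tool_rot"]);P,Q=tcp(-.178,.010,.075,20)
rv=(q0.inv()*Q).as_rotvec();print(np.degrees(rv));rows([(p+(P-p)*i/3,q0*R.from_rotvec(rv*i/3)) for i in (1,2,3)])
E
```

```text
(array([-0.215,  0.033]), np.float64(0.118), np.float64(0.012)) (array([-0.213, -0.019]), np.float64(0.112), np.float64(0.013))
[-0.17791216 13.54429269 -0.5089733 ]
[-0.015, 0.001, 0.019] [-0.1, 4.5, -0.2]
[-0.016, 0.001, 0.017] [-0.0, 4.5, -0.1]
[-0.017, 0.001, 0.016] [-0.1, 4.5, -0.2]
```

Call:
step_arm(moves=[0.04,-0.015,0.001,0.019,-0.1,4.5,-0.2,0.04,-0.016,0.001,0.017,0,4.5,-0.1,0.04,-0.017,0.001,0.016,-0.1,4.5,-0.2,0.04,0,0,0,0,0,0])

```text
clock: 4.25
tool_pos: [0.3644, 0.1844, 0.2423]
tool_rot: [-0.22, 0.959, 0.039, 0.176]
ft_force: [0.1, 0.3, 0.2]
finger_gap: 0.466
grip_force: 0.0
```

```bash
python3 - <<'E'
from plan import *
where()
rows([tcp(-.172,.010,.056,20),tcp(-.168,.010,.036,20)])
E
```

```text
tip cab [-0.1697  0.0091] z 0.0805 joints [ 0.27  0.17 -0.98  0.06  0.06 -0.17] F [0.1 0.3 0.2]
[0.009, 0.001, 0.022] [-0.1, 0.8, 0.1]
[0.003, -0.0, 0.02] [-0.0, -0.0, 0.0]
```

Call:
step_arm(moves=[0.04,0.009,0.001,0.022,0,0.8,0.1,0.04,0.003,0,0.02,0,0,0,0.04,-0.009,0,0.003,0,0,0,0.04,0,0,0,0,0,0])

```text
clock: 4.65
tool_pos: [0.3714, 0.1895, 0.1969]
tool_rot: [-0.219, 0.96, 0.038, 0.167]
ft_force: [0.4, 1.0, -0.1]
finger_gap: 0.471
grip_force: 0.0
```

```bash
python3 - <<'E'
from plan import *
where()
a=cv2.resize(vision.capture("side")[110:260,230:400,::-1],None,fx=2.3,fy=2.3,interpolation=2)
b=cv2.resize(vision.capture("top")[120:270,230:400,::-1],None,fx=2.3,fy=2.3,interpolation=2)
cv2.imwrite("pics/n.png",np.hstack([a,b]))
E
```

```text
tip cab [-0.164   0.0108] z 0.0341 joints [ 0.28  0.3  -1.   -0.06  0.06 -0.16] F [ 0.4  1.  -0.1]
```

View pics/n.png

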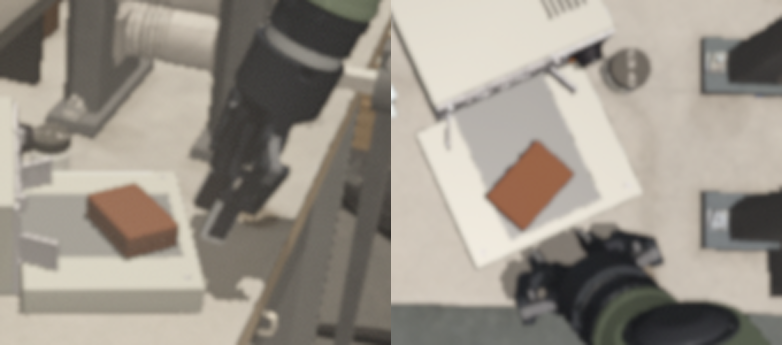

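The left fingertip is just in front of the shelf, at about (323,213) in the side view. I'll get its height from the known y.

```bash
python3 - <<'E'
from plan import *
for z in (.02,.025,.03,.035,.04,.045): print(z,(C.T@(ray("side",[322.6,213.5],z)[0][:2]-O)).round(3))
print("front shelf edge corner chk",(C.T@(ray("side",[230+204/2.3,110+293/2.3],0)[0][:2]-O)).round(3))
print("z=.028",(C.T@(ray("side",[230+204/2.3,110+289/2.3],.028)[0][:2]-O)).round(3))
E
```

```text
0.02 [-0.172  0.009]
0.025 [-0.17   0.016]
0.03 [-0.168  0.023]
0.035 [-0.167  0.031]
0.04 [-0.165  0.038]
0.045 [-0.163  0.045]
front shelf edge corner chk [-0.158  0.06 ]
z=.028 [-0.151  0.092]
```

```bash
sed -i 's/\.173\*/.168*/g' plan.py; python3 - <<'E'
from plan import *
where()
rows([tcp(-.158,.009,.037,20)]+[tcp(-.158+.008*i,.009,.037,20) for i in range(1,7)])
E
```

```text
tip cab [-0.1668  0.0109] z 0.0385 joints [ 0.28  0.3  -1.   -0.06  0.06 -0.16] F [-0.4 -0.  -0.2]
[-0.007, -0.002, 0.004] [-0.1, -0.3, 0.0]
[-0.007, -0.0, 0.003] [0.0, -0.0, 0.0]
[-0.008, -0.0, 0.003] [0.0, -0.0, 0.0]
[-0.007, -0.0, 0.003] [0.0, -0.0, 0.0]
[-0.008, -0.0, 0.002] [0.0, -0.0, 0.0]
[-0.007, -0.0, 0.003] [0.0, -0.0, 0.0]
[-0.008, -0.0, 0.003] [0.0, -0.0, 0.0]
```

Call:
step_arm(moves=[0.04,-0.007,-0.002,0.004,0,-0.3,0,0.04,-0.007,0,0.003,0,0,0,0.04,-0.008,0,0.003,0,0,0,0.04,-0.007,0,0.003,0,0,0,0.04,-0.008,0,0.002,0,0,0,0.04,-0.007,0,0.003,0,0,0,0.04,-0.008,0,0.003,0,0,0,0.04,0,0,0,0,0,0])

```text
clock: 5.55
tool_pos: [0.4222, 0.212, 0.1928]
tool_rot: [-0.219, 0.96, 0.038, 0.168]
ft_force: [-0.0, 0.1, -0.3]
finger_gap: 0.468
grip_force: 0.0
```

```bash
cat >> plan.py <<'E'
def look(name=None):
    where()
    im,c=mould("top"); r=cv2.minAreaRect(c); b=(ray("top",cv2.boxPoints(r),.052)[:,:2]-O)@C
    print("mould corners",b.round(3).tolist(),"mid",b.mean(0).round(4))
    if name:
        a=cv2.resize(vision.capture("side")[110:260,210:380,::-1],None,fx=2.3,fy=2.3,interpolation=2)
        d=cv2.resize(im[110:260,220:390,::-1],None,fx=2.3,fy=2.3,interpolation=2)
        cv2.imwrite("pics/"+name,np.hstack([a,d]))
E
python3 -c "
from plan import *
look('p1.png')"
```

```text
tip cab [-0.1099  0.0091] z 0.0348 joints [ 0.29  0.38 -0.87 -0.02  0.05 -0.15] F [-0.   0.1 -0.3]
mould corners [[-0.05, 0.042], [-0.05, -0.031], [-0.098, -0.031], [-0.098, 0.042]] mid [-0.0738  0.0055]
```

View pics/p1.png

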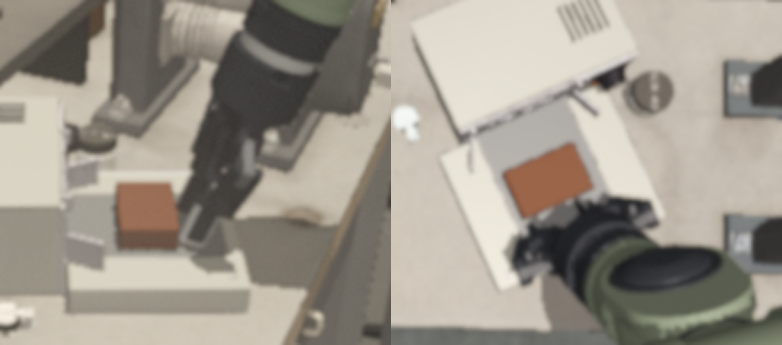

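The mould is flush and square at y = +5 mm, with the fingers behind it. Next I push on and increase the tilt, so the fingers clear the lintel.

```bash
python3 - <<'E'
from plan import *
T=[]
for i in range(1,17):
    xr=-.100+.122*i/16; t=20+28*min(1,i/13); T.append(tcp(xr-.011*np.cos(np.radians(t)),.009-.004*min(1,i/8),.0325+.011*np.sin(np.radians(t)),t))
rows(T)
E
```

```text
[-0.002, -0.001, 0.001] [-0.0, -2.4, 0.0]
[-0.001, -0.0, 0.003] [-0.0, -2.1, 0.0]
[-0.001, -0.001, 0.003] [-0.0, -2.2, 0.0]
[-0.001, -0.0, 0.003] [-0.0, -2.1, 0.0]
[-0.001, -0.001, 0.004] [-0.0, -2.2, 0.0]
[-0.0, -0.0, 0.003] [-0.0, -2.1, 0.0]
[-0.001, -0.001, 0.005] [-0.0, -2.2, 0.0]
[-0.0, -0.0, 0.004] [-0.0, -2.1, 0.0]
[-0.0, -0.0, 0.004] [-0.0, -2.2, 0.0]
[-0.0, -0.0, 0.005] [-0.0, -2.2, 0.0]
[-0.0, -0.0, 0.006] [-0.0, -2.1, 0.0]
[0.0, -0.0, 0.005] [-0.0, -2.2, 0.0]
[0.001, -0.0, 0.006] [-0.0, -2.1, 0.0]
[-0.005, -0.0, 0.005] [-0.0, -0.0, 0.0]
[-0.005, -0.0, 0.006] [-0.0, -0.0, 0.0]
[-0.005, -0.0, 0.006] [-0.0, -0.0, 0.0]
```

Call:
step_arm(moves=[0.04,-0.002,-0.001,0.001,0,-2.4,0,0.04,-0.001,0,0.003,0,-2.1,0,0.04,-0.001,-0.001,0.003,0,-2.2,0,0.04,-0.001,0,0.003,0,-2.1,0,0.04,-0.001,-0.001,0.004,0,-2.2,0,0.04,0,0,0.003,0,-2.1,0,0.04,-0.001,-0.001,0.005,0,-2.2,0,0.04,0,0,0.004,0,-2.1,0,0.04,0,0,0,0,0,0])

```text
clock: 6.55
tool_pos: [0.4388, 0.2157, 0.1721]
tool_rot: [-0.211, 0.924, 0.071, 0.31]
ft_force: [0.1, -0.4, -0.3]
finger_gap: 0.477
grip_force: 0.0
```

```bash
python3 - <<'E'
from plan import *
look()
T=[]
for i in range(9,17):
    xr=-.100+.122*i/16; t=20+28*min(1,i/13); T.append(tcp(xr-.011*np.cos(np.radians(t)),.005,.0325+.011*np.sin(np.radians(t)),t))
rows(T)
E
```

```text
tip cab [-0.0491  0.0053] z 0.0381 joints [ 0.28  0.47 -1.02 -0.56  0.1  -0.14] F [ 0.1 -0.4 -0.3]
mould corners [[-0.001, 0.038], [-0.0, -0.035], [-0.038, -0.035], [-0.039, 0.038]] mid [-0.0195  0.0016]
[-0.001, -0.0, 0.005] [-0.0, -2.3, -0.0]
[-0.0, -0.0, 0.005] [-0.0, -2.2, -0.0]
[-0.0, -0.0, 0.005] [-0.0, -2.1, 0.0]
[0.0, -0.0, 0.005] [-0.0, -2.2, 0.0]
[0.001, -0.0, 0.006] [-0.0, -2.2, 0.0]
[-0.005, -0.0, 0.005] [-0.0, 0.0, 0.0]
[-0.005, -0.0, 0.006] [-0.0, 0.0, 0.0]
[-0.005, -0.0, 0.006] [-0.0, 0.0, 0.0]
```

Centred at y = +1.6 mm, straight, and already entering the mouth. I'll carry on.

Call:
step_arm(moves=[0.04,-0.001,0,0.005,0,-2.3,0,0.04,0,0,0.005,0,-2.2,0,0.04,0,0,0.005,0,-2.1,0,0.04,0,0,0.005,0,-2.2,0,0.04,0.001,0,0.006,0,-2.2,0,0.04,-0.005,0,0.005,0,0,0,0.04,-0.005,0,0.006,0,0,0,0.04,-0.005,0,0.006,0,0,0,0.04,0,0,0,0,0,0])

```text
clock: 7.5
tool_pos: [0.4774, 0.2341, 0.1543]
tool_rot: [-0.203, 0.889, 0.091, 0.399]
ft_force: [0.6, 0.2, -0.2]
finger_gap: 0.471
grip_force: 0.0
```

```bash
python3 - <<'E'
from plan import *
where()
a=cv2.resize(vision.capture("side")[110:260,160:330,::-1],None,fx=2.3,fy=2.3,interpolation=2)
d=cv2.resize(vision.capture("top")[90:240,220:390,::-1],None,fx=2.3,fy=2.3,interpolation=2)
cv2.imwrite("pics/p2.png",np.hstack([a,d]))
E
```

```text
tip cab [0.0179 0.0051] z 0.0426 joints [ 0.29  0.62 -1.02 -0.91  0.12 -0.11] F [ 0.6  0.2 -0.2]
```

View pics/p2.png

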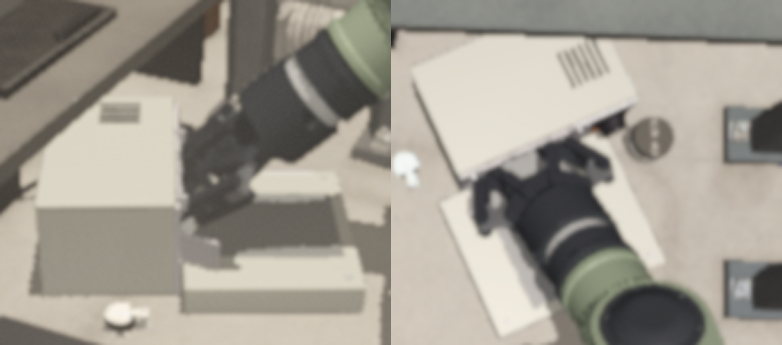

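The fingers are under the lintel in the mouth and touching nothing else, and the mould is out of sight inside. I'll give a slightly lower, further nudge to make sure, then withdraw.

Call:
step_arm(moves=[0.04,-0.002,0,0.006,0,0,0,0.04,-0.001,0,0.002,0,0,0,0.04,0,0,0,0,0,0])

```text
clock: 7.9
tool_pos: [0.4798, 0.2357, 0.1493]
tool_rot: [-0.203, 0.891, 0.09, 0.396]
ft_force: [-15.4, -11.0, 13.3]
finger_gap: 0.469
grip_force: 5.9
```

```bash
python3 - <<'E'
from plan import *
where()
xs=[(-.005,.0415),(-.03,.0425),(-.055,.0425),(-.08,.045),(-.10,.06),(-.115,.08),(-.12,.11),(-.12,.14)]
rows([tcp(x,.005,z,48-(0 if i<3 else 5*(i-2))) for i,(x,z) in enumerate(xs)])
E
```

```text
tip cab [0.0197 0.0054] z 0.0366 joints [ 0.29  0.63 -1.01 -0.9   0.12 -0.11] F [-15.4 -11.   13.3]
[0.013, -0.001, -0.022] [-0.0, -0.1, 0.0]
[0.016, 0.0, -0.019] [-0.0, -0.0, 0.0]
[0.017, 0.0, -0.018] [-0.0, -0.0, 0.0]
[0.0, 0.0, -0.02] [-0.0, 5.0, 0.0]
[-0.01, 0.0, -0.024] [-0.0, 5.0, 0.0]
[-0.015, 0.0, -0.024] [-0.0, 5.0, -0.0]
[-0.027, 0.0, -0.028] [-0.0, 5.0, -0.0]
[-0.028, 0.0, -0.025] [-0.0, 5.0, -0.0]
```

The fingers have met the lintel and shelf with about 20 N, so that is the limit of their reach. Withdrawing.

Call:
step_arm(moves=[0.04,0.006,0,-0.011,0,0,0,0.04,0.007,0,-0.011,0,0,0,0.04,0.016,0,-0.019,0,0,0,0.04,0.017,0,-0.018,0,0,0,0.04,0,0,-0.02,0,5,0,0.04,-0.01,0,-0.024,0,5,0,0.04,-0.015,0,-0.024,0,5,0,0.04,-0.01,0,-0.025,0,5,0,0.04,0,0,0,0,0,0,0.04,0,0,0,0,0,0])

```text
clock: 8.9
tool_pos: [0.3897, 0.1917, 0.2359]
tool_rot: [-0.215, 0.94, 0.058, 0.257]
ft_force: [0.6, -0.3, -0.1]
finger_gap: 0.466
grip_force: 0.0
```

```bash
python3 - <<'E'
from plan import *
where()
a=cv2.resize(vision.capture("side")[140:260,200:300,::-1],None,fx=4,fy=4,interpolation=2)
d=cv2.resize(vision.capture("top")[105:225,235:335,::-1],None,fx=4,fy=4,interpolation=2)
cv2.imwrite("pics/p3.png",np.hstack([a,d]))
E
```

```text
tip cab [-0.1195  0.0048] z 0.0913 joints [ 0.26  0.21 -1.03 -0.2   0.1  -0.17] F [ 0.6 -0.3 -0.1]
```

View pics/p3.png

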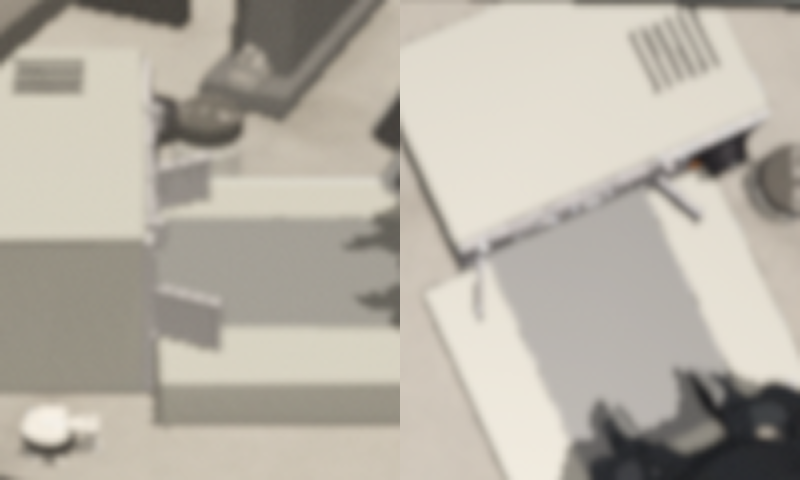

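The shelf is empty and the lips and bystanders look undisturbed. I'll compare the mouth strip with the starting pictures to check the flap, after backing off a little.

Call:
step_arm(moves=[0.04,-0.01,0,-0.03,0,5,0,0.04,-0.01,0,-0.03,0,5,0,0.04,0,0,0,0,0,0,0.04,0,0,0,0,0,0,0.04,0,0,0,0,0,0])

```text
clock: 9.5
tool_pos: [0.3799, 0.1871, 0.2916]
tool_rot: [-0.219, 0.959, 0.04, 0.176]
ft_force: [0.7, 0.3, -0.2]
finger_gap: 0.462
grip_force: 0.0
```

```bash
python3 - <<'E'
from plan import *
where()
for n in("top","side"):
    a=cv2.imread(f"pics/{n}0.png").astype(int);b=vision.capture(n)[:,:,::-1].astype(int)
    d=np.abs(a-b).max(2); cv2.imwrite(f"pics/d{n}.png",d.astype(np.uint8))
    m=(d>25).astype(np.uint8); k,_,st,ce=cv2.connectedComponentsWithStats(m)
    print(n,[(s.tolist()) for s in st[1:] if s[4]>5 and s[0]<345 and 100<s[1]<280 and s[0]>150])
E
```

```text
tip cab [-0.1562  0.0051] z 0.1346 joints [ 0.26  0.09 -0.88  0.24  0.07 -0.17] F [ 0.7  0.3 -0.2]
top [[270, 181, 144, 113, 6892]]
side [[321, 118, 6, 19, 60], [313, 139, 14, 27, 174], [266, 189, 93, 49, 2285], [340, 260, 4, 4, 13]]
```

Around the mouth, flap and bystanders the pictures match the start. The only differences are the arm and the missing mould, so I'm handing in.

```bash
python3 -c "
from workcell import bot
print(bot.job_done())"
```

```text
the job is handed in; nothing more can be done
None
```

I pushed the mould through the flap and past the shelf edge, withdrew the fingers, and handed the job in at about 9.6 s; its rest at the back wall is inferred from how far I pushed it (it is out of sight inside), and the mouth and bystanders look as they did at the start.

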